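# Lock an enclosure in the spring-arm holding fixture

## Robot

A 7-joint arm with a two-finger parallel gripper is mounted at the origin on a cart in front of the work surface, level with it; the furniture and walls round the work are solid. World frame = base frame: x ahead of the robot, y to its left, z up, the work surface at z = 0. Lengths are in m, angles in rad, forces in N, time in s.
With the tool pointing down it reaches from about 0.425 to 0.875 m from the base axis. Payload 9.9 kg.
Tool frame: the origin (TCP) lies at the very end of the fingers, on their centre line; the grasp point (between the pads) lies 19 mm behind it (bot.grip_point_offset is the distance from the TCP to the grasp point, in m); z points along the fingers, y is the line along which they close (so a half turn about z gives the same grasp; the last joint's range is limited). The gripper opens to 85 mm and grips with 20 to 120 N. Pads are 22 mm wide; open, the fingers measure 114 mm over their backs; the gripper's body (76 mm by 85 mm) begins 54 mm behind the grasp point. The pads swing forward as they close: fully open they stand 13 mm farther back than shut.
Start: joints at [-1.341, 0.576, 0.025, 1.437, -0.015, 1.129, -0.057], TCP at [0.208, 0.642, 0.231] pointing down, gripper open.
Joint ranges: [-2.76, 2.76], [-0.34, 2.15], [-1.52, 1.57], [0.19, 2.46], [-1.09, 4.23], [0.17, 1.99], [-2.82, 2.82]. Speed limits (rad/s): [2.22, 2.22, 3.01, 3.01, 3.14, 3.14, 3.14].

## Interface

Orientations are given as a 3x3 rotation matrix whose columns are the frame's x, y, z axes.
In Python, from plant import bot, optics gives the robot as it stands. Calls block until the motion is done:
- bot.movep(position, orientation): joint-space move of the TCP to a pose.
- bot.line_to(position, attitude=None, rate=0.15): straight line of the TCP; attitude=None keeps the orientation; rate is the mean speed in m/s.
- bot.move_joints(angles): joint-space move.
- bot.move_gripper(opening): finger opening in m; the grip force is fixed at half the most; returns when the fingers have stopped.
- bot.sleep(seconds).
- bot.inverse_kinematics(position, orientation): joint angles nearest the present ones, or None.
- optics.read_camera(name): name is "side" or "top"; returns a dict with "img" (384x512x3 uint8, blue, green, red), "fov_y" (degrees; the focal length in pixels is half the picture's height over the tangent of half this angle, whatever the lens; pixels are square), "cx", "cy" (the principal point, pixels), "origin" and "rotation" of the camera in the world. Camera axes: x right, y up, looking along -z (the intrinsics and any distortion apply to the point x, -y, -z); pixel columns grow to the right and rows downward; lengths in m; the calibration is good to about 2 mm. A picture is of the moment at which its call begins. There is no depth.
A pose or a line that the arm cannot do raises bot.IKError and nothing moves.
- bot.hand_in(): hands the job in; it is judged then, once.
Readings, each from a call of its own:
- bot.get_clock(): time.
- bot.get_joints(): joint angles.
- bot.get_joint_velocities(): joint speeds.
- bot.get_effort(): joint torques, N m.
- bot.get_ee_pos(): TCP position.
- bot.get_tcp_rot(): TCP orientation.
- bot.get_force(): force on the tool from outside, world axes, zero at the start.
- bot.get_torque(): the same for the moment, N m.
- bot.get_width(): finger opening in m.
- bot.get_grip_force(): force on a finger pad.
Only numpy, scipy, OpenCV 4.12 (cv2) and the standard library are available. Lean on these libraries where they do the work, as an engineer would, in place of code of your own. Each camera call takes 0.05 s, during which the arm holds its last target. There are 200 camera calls.

## Task

Lift the metal enclosure out of its black rack by its short ends, set it flat on the bench and let go, then take it across its width, lower it label up into the mouth between the fixture's converging rails, short ends facing the rails, push it fully home against the back stop and let go. Then use the red-headed pin from the grey stand to swing the sprung blue arm over the enclosure, and drop the pin fully into the hole of the yellow block so that it keeps the arm there. Leave the other things on the bench where they are.

Things in the scene. Friction and masses are not known exactly. Their poses are not given: they have to be found in the camera images.
- fixture: Aluminium plate 150 x 170 mm, fixed, top at z 16 mm, with two steel rails, a steel back stop, a sprung blue arm and a yellow block. Origin at bench level; +x = direction in which the enclosure is pushed in, z up. Plate from x -85 to +65, y -83 to +87 mm. Flat front face of the back stop at x = +45 mm. Rails and stop reach up to z 42 mm.
- rail_mouth (a point): Middle of the channel near its open end, fixture x = -48, y = 0, z = 30 mm (axes of the fixture): the enclosure's centre can be set down here, on the plate. Polished, slick rails 8 mm thick: inner faces at y = +-33 mm from x = 0 to +50 mm; before that flaring straight from +-32 mm at x = 0 to +-47 mm at the mouth, x = -75 mm. Nothing is above the channel while the arm is open.
- nest_home (a point): Where the enclosure's centre must finally be: in the fixture frame x = +25, y = 0, z = 30 mm; axes of the fixture.
- pivot_axis (a point): Upright axis of the blue arm, at mid-height of the arm: fixture frame x = +20, y = +68, z = 53 mm; axes of the fixture. Arm: bar 140 mm long from here, 14 mm wide, from z 47 to 59 mm; the bolt head at the pivot reaches z 63 mm.
- clamp_arm (a joint): Arm angle (rad): 0 = open on its stop, pointing from the pivot along the fixture's -x beside the channel; grows counter-clockwise seen from above; 1.57 = pointing along -y, 3 mm above the seated enclosure; end 1.75. A spring always returns it to 0: 0.08 N m at 0, 0.31 N m at 1.57 (2.5 N at 126 mm).
- clamp_end (a point): Free end of the arm, mid-height, 140 mm from the pivot; its -x axis points from pivot to end. With one hand, push the arm with the pin's steel shaft (tip at z 45 mm, clear of the yellow block) on the arm's outer side (fixture's +y side when open, -x side when closed), following the arc about the pivot, then lower the pin into the hole.
- lock_hole (a point): Mouth centre of the hole in the yellow block (28 x 28 mm, top at z 42 mm): fixture x = +8, y = -58, z = 42 mm; axes of the fixture. Square hole 12.5 x 12.5 mm, 22 mm deep, sides along the fixture axes. With the arm at 1.57 it lies 126 mm from the pivot along the arm and 12 mm (half arm + half pin) to its outer side, so a pin in it holds the arm at about 1.57.
- rack: Black rack, fixed, origin under its centre at bench level. Floor 8 mm thick, 44 mm long in y; two walls along its y, 43 mm apart inside, 5 mm thick, 44 mm long, up to z 36 mm, flush with the enclosure's top. The enclosure's ends stick out 8 mm at both open ends (+y, -y).
- enclosure_center (a point): Centre of the loose aluminium enclosure (dark seam, orange label on top): 40 mm in its x, 60 mm in its y (the ends), 28 mm high, about 0.2 kg. In the rack its long axis lies along the rack's y, centre 22 mm above the bench; on the bench 14 mm; on the fixture's plate 30 mm. Either end may face left.
- pin_stand: Grey block 40 x 40 x 40 mm fixed to the bench, origin under its centre at bench level; the pin stands upright in the hole in its top (square hole 11 mm wide, 30 mm deep).
- pin_head (a point): Centre of the red square head of the loose lock pin: 18 x 18 mm in its own x and y, 28 mm high; upright steel shaft of 10 mm diameter below it, 50 mm long, its last 5 mm tapered to 7 mm. The tip is 64 mm below this point. In the stand this point is 74 mm above the bench; fully down in the yellow block 84 mm. About 60 g.
- pin_tip (a point): Lower end of the lock pin's shaft, on its axis; z points up to the head.
- jar_amber: Bystander: small amber jar with a red cap, 32 mm across, 41 mm high.
- esd_brush: Bystander: black brush lying near the front edge, 115 mm long in its own y, 25 mm high.
- marker_red: Bystander: white and red marker pen lying near the front edge, 125 mm long in its own y, 14 mm high.
- solder_wick: Bystander: small blue spool lying flat, 42 mm across, 12 mm high.
- jar_grease: Bystander: white jar with a black cap, 38 mm across, 31 mm high.
Not all that is in view belongs to the job. Leave any green look-alike of the part that bears enclosure_center alone.

How it is judged:
By the outcome, as a careful person would: the job done as asked, in the order asked, and still so for the second after the job is handed in, with the robot touching nothing.
It also fails if it takes over 72 s, if anything falls off the work surface, if the arm or the gripper's body presses on something with over 40 N, if the wrist force passes 120 N, or if a joint passes its speed limit or range.

## Working session

There is one attempt and no reset: what is moved stays moved. The work goes in short steps, each a Python script; the robot and the scene stay as the last script left them, time stands still between calls to the robot, and variables do not carry over. Pictures are saved under pics/ and viewed, at most 10 in all, crops included, and the job is handed in when it is done.

```bash
ls; mkdir -p pics; python3 - <<'E'
from plant import bot, optics
import cv2
for n in("side","top"):
    d=optics.read_camera(n); cv2.imwrite(f"pics/{n}0.png",d["img"])
    print(n,{k:v for k,v in d.items() if k!="img"})
print(bot.get_clock(),bot.get_tcp_rot(),bot.grip_point_offset)
E
```

```text
pics
side {'fov_y': 44.38830918846731, 'cx': 263.15070910015794, 'cy': 193.00074114111712, 'origin': array([-0.1364698 , -1.06233779,  0.61179623]), 'rotation': array([[ 0.8590655 ,  0.20657629, -0.4683297 ],
       [-0.51186451,  0.34865106, -0.78513512],
       [ 0.00109335,  0.91420385,  0.40525316]])}
top {'fov_y': 44.82395766857181, 'cx': 255.2032848903549, 'cy': 192.48324777589386, 'origin': array([0.38877388, 0.01979578, 1.5604647 ]), 'rotation': array([[ 0.018831  ,  0.99633277, -0.083465  ],
       [-0.99976713,  0.01964418,  0.0089322 ],
       [ 0.01053904,  0.08327737,  0.99647068]])}
0.1 [[-9.51164283e-01  3.08684842e-01 -4.17072769e-04]
 [ 3.08685121e-01  9.51163208e-01 -1.43121282e-03]
 [-4.50894306e-05 -1.49006267e-03 -9.99998889e-01]] 0.0187
```

View pictures.

View pics/top0.png

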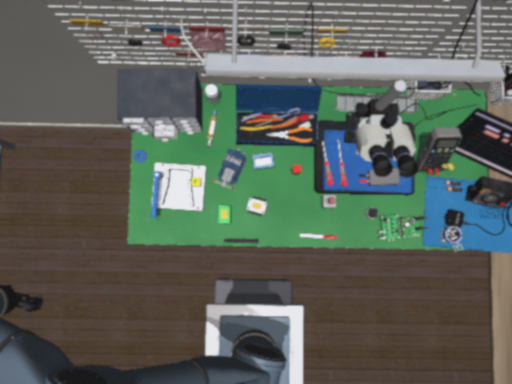

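View pics/side0.png

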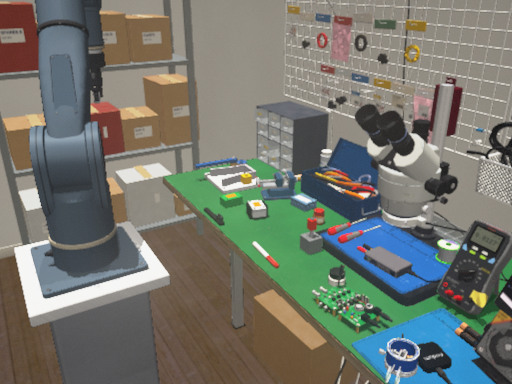

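```bash
cat > h.py <<'E'
import numpy as np, cv2
def cam(d):
    f=192/np.tan(np.radians(d["fov_y"]/2)); return f,d["cx"],d["cy"],np.array(d["origin"]),np.array(d["rotation"])
def proj(d,P):
    f,cx,cy,o,R=cam(d); q=(np.atleast_2d(P)-o)@R
    return np.c_[cx+f*q[:,0]/-q[:,2], cy-f*q[:,1]/-q[:,2]]
def ray(d,uv):
    f,cx,cy,o,R=cam(d); v=R@np.array([(uv[0]-cx)/f,-(uv[1]-cy)/f,-1]); return o,v/np.linalg.norm(v)
def at_z(d,uv,z):
    o,v=ray(d,uv); return o+v*(z-o[2])/v[2]
def tri(d1,u1,d2,u2):
    A=[];b=[]
    for d,u in((d1,u1),(d2,u2)):
        o,v=ray(d,u); M=np.eye(3)-np.outer(v,v); A.append(M); b.append(M@o)
    A=np.vstack(A); b=np.hstack(b); x=np.linalg.lstsq(A,b,rcond=None)[0]; return x,np.linalg.norm(A@x-b)
def crop(img,x0,y0,x1,y1,s): return cv2.resize(img[y0:y1,x0:x1],None,fx=s,fy=s,interpolation=cv2.INTER_CUBIC)
E
python3 - <<'E'
from h import *
t=cv2.imread("pics/top0.png"); s=cv2.imread("pics/side0.png")
a=crop(t,140,150,275,250,5.9); b=crop(s,185,140,350,260,4.8)
cv2.imwrite("pics/tc.png",a); cv2.imwrite("pics/sc.png",b); print(a.shape,b.shape)
E
```

```text
(590, 796, 3) (576, 792, 3)
```

View pics/tc.png

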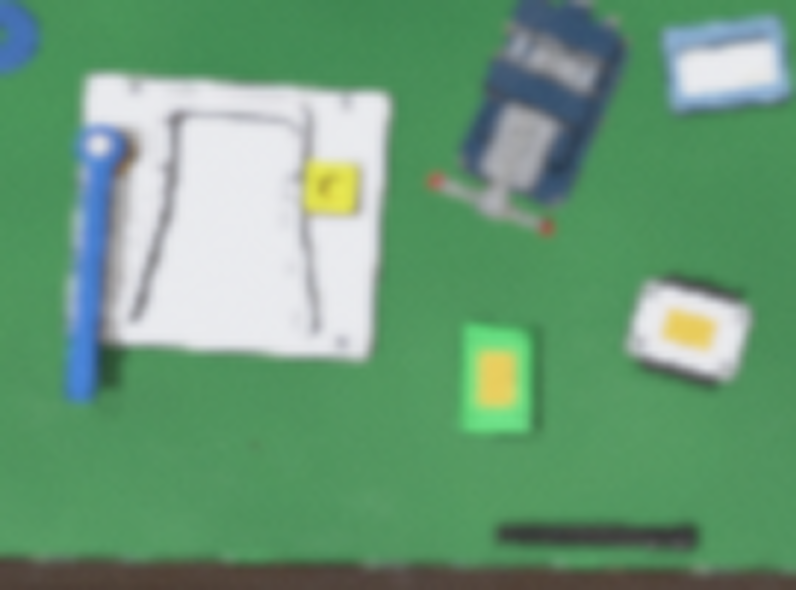

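View pics/sc.png

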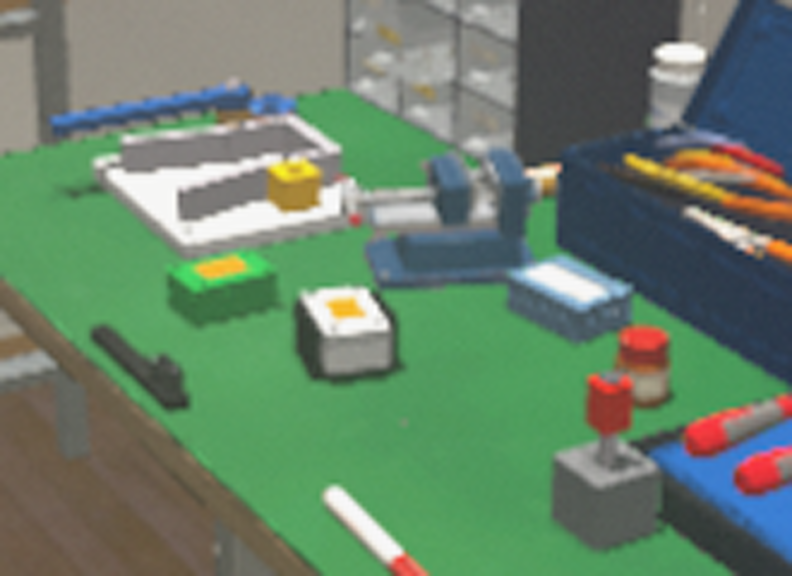

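```bash
cat > seg.py <<'E'
from h import *
from plant import optics
def hsv(im): return cv2.cvtColor(im,cv2.COLOR_BGR2HSV).astype(int)
def big(im,box,fn,s=6):
    """largest blob of mask fn(hsv) in box -> contour (px, full image), upsampled"""
    x0,y0,x1,y1=box; H=hsv(cv2.resize(im[y0:y1,x0:x1],None,fx=s,fy=s,interpolation=cv2.INTER_CUBIC))
    m=fn(H[...,0],H[...,1],H[...,2]).astype(np.uint8)
    c,_=cv2.findContours(m,cv2.RETR_EXTERNAL,cv2.CHAIN_APPROX_NONE); c=max(c,key=cv2.contourArea)[:,0].astype(np.float32)
    return (c+.5)/s-.5+np.float32([x0,y0])
def cen(c):
    M=cv2.moments(c.reshape(-1,1,2)); return np.array([M["m10"],M["m01"]])/M["m00"]
yel=lambda h,s,v:(h>22)&(h<36)&(s>120)&(v>100)
ora=lambda h,s,v:(h>10)&(h<28)&(s>90)&(v>150)
red=lambda h,s,v:((h<8)|(h>172))&(s>110)&(v>60)
wht=lambda h,s,v:(s<45)&(v>150)
blu=lambda h,s,v:(h>100)&(h<125)&(s>110)&(v>60)
E
python3 - <<'E'
from seg import *
d=optics.read_camera("top"); e=optics.read_camera("side"); T=d["img"];S=e["img"]
def show(n,c): r=cv2.minAreaRect(c); print(n,"cen",cen(c).round(2),"rect",np.round(r[0],2),np.round(r[1],1),round(r[2],1)); return cen(c)
y=show("yellow",big(T,(185,170,210,195),yel)); 
pl=big(T,(148,158,212,216),wht); show("plate",pl)
print("plate approx",cv2.approxPolyDP(pl.reshape(-1,1,2),3,True)[:,0].round(1).tolist())
ar=big(T,(148,165,165,225),blu); show("arm",ar)
en=big(T,(243,192,272,220),wht); show("encl",en); print(cv2.boxPoints(cv2.minAreaRect(en)).round(2).tolist())
lt=show("label",big(T,(243,192,272,220),ora))
ht=show("head",big(T,(322,192,338,208),red))
ls=show("s label",big(S,(246,195,275,215),ora)); hs=show("s head",big(S,(303,215,319,232),red)); show("s yel",big(S,(238,170,255,185),yel))
print("label tri",tri(d,lt,e,ls),at_z(d,lt,.036),at_z(e,ls,.036))
print("head tri",tri(d,ht,e,hs),at_z(d,ht,.088),at_z(e,hs,.074))
print("yel",at_z(d,y,.042))
b=cv2.boxPoints(cv2.minAreaRect(en)); P=np.array([at_z(d,q,.036) for q in b]); print(P.round(4),P.mean(0))
print([at_z(d,q,.016).round(4).tolist() for q in ((85/5.9+140,75/5.9+150),(390/5.9+140,95/5.9+150),(370/5.9+140,358/5.9+150))])
a,b=[140+100/5.9,150+146/5.9],[140+81/5.9,150+402/5.9]
print("pivot",at_z(d,a,.063),"end",at_z(d,b,.059))
E
```

```text
yellow cen [195.56 181.41] rect [195.58 181.41] [8.3 7.4] 3.4
plate cen [181.21 186.06] rect [178.51 186.36] [52.3 46. ] 4.0
plate approx [[155.10000610351562, 162.1999969482422], [153.89999389648438, 170.1999969482422], [162.8000030517578, 175.10000610351562], [158.10000610351562, 206.39999389648438], [201.8000030517578, 210.1999969482422], [205.8000030517578, 166.1999969482422]]
arm cen [154.91 196.57] rect [154.41 194.69] [ 7.5 45. ] 6.4
encl cen [256.34 205.51] rect [256.29 205.49] [19.7 13.4] 15.4
[[245.02000427246094, 209.35000610351562], [248.57000732421875, 196.41000366210938], [267.55999755859375, 201.6300048828125], [264.010009765625, 214.57000732421875]]
label cen [256.32 205.38] rect [256.32 205.39] [7.6 4.9] 14.0
head cen [329.87 200.76] rect [330.08 200.82] [5.3 3.7] 51.0
s label cen [256.46 203.78] rect [256.55 203.71] [4.2 7.5] 84.3
s head cen [311.73 223.7 ] rect [311.92 223.83] [12.5  9. ] 90.0
s yel cen [245.79 175.23] rect [245.74 175.12] [ 4.4 10.5] 78.7
label tri (array([0.47481735, 0.00131245, 0.03400526]), np.float64(0.0009484288633176583)) [0.47411479 0.00165548 0.036     ] [ 0.47333257 -0.00261     0.036     ]
head tri (array([ 0.49381041, -0.23533009,  0.07062517]), np.float64(0.0036732745799643762)) [ 0.4904292  -0.23090851  0.088     ] [ 0.49247087 -0.24128949  0.074     ]
yel [0.54851195 0.20220719 0.042     ]
[[ 0.4604  0.0385  0.036 ]
 [ 0.5031  0.0277  0.036 ]
 [ 0.4872 -0.035   0.036 ]
 [ 0.4445 -0.0241  0.036 ]] [0.47378435 0.00176704 0.036     ]
[[0.6113, 0.3444, 0.016], [0.6033, 0.1717, 0.016], [0.4542, 0.1788, 0.016]]
pivot [0.56544376 0.32487229 0.063     ] end [0.42537902 0.33090783 0.059     ]
```

```bash
cat > m.py <<'E'
from seg import *
from plant import bot
def tool(phi):
    y=np.array([np.cos(phi),np.sin(phi),0]); z=np.array([0,0,-1.]); return np.c_[np.cross(y,z),y,z]
def best(p,phi):
    q0=bot.get_joints(); c=[]
    for k in(0,np.pi):
        q=bot.inverse_kinematics(p,tool(phi+k))
        if q is not None: c.append((np.abs(np.array(q)-q0).max()+(abs(q[6])>2.6)*5,phi+k))
    return tool(min(c)[1])
def go(p,phi): R=best(p,phi); bot.movep(p,R); return R
def st(n=""): print(n,"t",round(bot.get_clock(),2),"p",np.round(bot.get_ee_pos(),4),"w",round(bot.get_width(),4),"F",np.round(bot.get_force(),1),"g",round(bot.get_grip_force(),1),flush=True)
YAW=np.radians(-2.65); F0=np.array([.5426,.2589,0])
Rf=np.array([[np.cos(YAW),-np.sin(YAW),0],[np.sin(YAW),np.cos(YAW),0],[0,0,1]])
def fx(x,y,z): return F0+Rf@(np.array([x,y,z])/1000)
E
python3 - <<'E'
from m import *
phi=np.radians(90-14)
go([.4742,.0015,.10],phi); st("hover")
print(bot.get_joints())
bot.line_to([.4742,.0015,.006],rate=.12); st("down")
bot.move_gripper(.05); st("grip")
bot.line_to([.4742,.0015,.075],rate=.1); st("up")
for n in("side","top"): cv2.imwrite(f"pics/{n}1.png",optics.read_camera(n)["img"])
a=crop(cv2.imread("pics/top1.png"),225,160,350,245,6); b=crop(cv2.imread("pics/side1.png"),210,150,360,270,5)
cv2.imwrite("pics/b1.png",np.vstack([cv2.resize(a,(800-400,272)),cv2.resize(b,(400,320))]))
E
```

```text
hover t 2.7 p [0.4745 0.0023 0.1   ] w 0.0853 F [ 0.1 -0.2 -0.2] g 0.0
[-0.51260302  0.54260054  0.6075805   2.1269667  -0.5303109   0.62294659
 -1.34421538]
down t 3.63 p [0.4745 0.0015 0.0064] w 0.0855 F [ 0.1 -0.2  0.9] g 0.0
grip t 4.0 p [0.4746 0.0016 0.0068] w 0.0591 F [-1.4 -0.8  9.1] g 63.9
up t 4.84 p [0.4739 0.0017 0.0746] w 0.0589 F [ 0.5 -0.1 -2.4] g 64.6
```

View pics/b1.png

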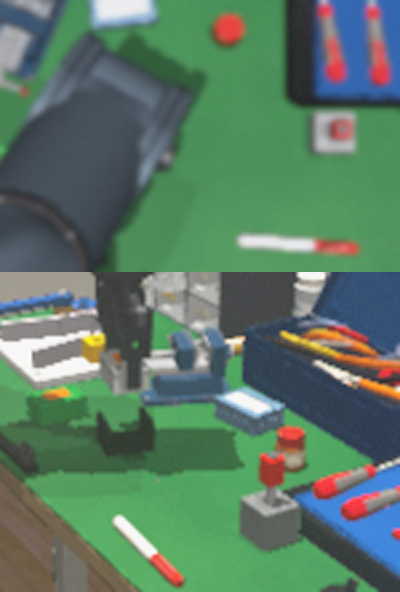

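```bash
python3 - <<'E'
from m import *
B=np.array([.475,-.105,0])
go(B+[0,0,.06],np.pi/2+YAW); st("over")
bot.line_to(B+[0,0,.003],rate=.1); st()
bot.line_to(B+[0,0,-.0015],rate=.03); st("set")
bot.move_gripper(.085); st("open")
bot.line_to(B+[0,0,.07],rate=.2)
d=optics.read_camera("top");e=optics.read_camera("side")
cv2.imwrite("pics/side2.png",e["img"])
T=cv2.imread("pics/top1.png")
for box,fn in (((324,193,340,207),lambda h,s,v:((h<10)|(h>170))&(s>60)&(v>50)),((324,193,340,207),lambda h,s,v:((h<10)|(h>170))&(s>90)&(v>50)),((318,190,344,212),lambda h,s,v:(h<35)|(h>85)|(s<60))):
    c=big(T,box,fn); r=cv2.minAreaRect(c); print(cen(c),r, at_z(d,cen(c),.088),at_z(d,cen(c),.04))
S=cv2.imread("pics/side1.png")
c=big(S,(302,213,320,234),red); r=cv2.boundingRect((c*10).astype(np.int32)); print("side head",np.array(r)/10,cen(c))
print("pred side for head ctr", proj(e,[[.4925,-.2373,.074]]), proj(e,[[.4925,-.2373,.088]]),proj(e,[[.4925,-.2373,.060]]))
E
```

```text
over t 5.45 p [ 0.4744 -0.1061  0.0595] w 0.0591 F [-0.6  0.2 -1.9] g 64.6
 t 6.17 p [ 0.4752 -0.1047  0.0032] w 0.0586 F [ 0.4 -0.7 -2.1] g 64.6
set t 6.47 p [ 0.4755 -0.105  -0.0011] w 0.0586 F [-0.4 -0.2  2.7] g 64.9
open t 6.85 p [ 0.475  -0.105  -0.0015] w 0.0849 F [-0.4  0.6  0.2] g 0.0
[331.33456123 200.07422945] ((331.33331298828125, 200.0833282470703), (6.0, 6.833343505859375), 90.0) [ 0.49269119 -0.23555817  0.088     ] [ 0.49607872 -0.24388231  0.04      ]
[331.13744925 200.16473058] ((331.25, 200.16665649414062), (5.1666717529296875, 6.0), 90.0) [ 0.49239094 -0.23493281  0.088     ] [ 0.4957687  -0.24323656  0.04      ]
[328.68901625 200.86638215] ((328.75, 200.83334350585938), (13.833328247070312, 14.33331298828125), 90.0) [ 0.49000649 -0.22715939  0.088     ] [ 0.49330651 -0.23520974  0.04      ]
side head [307.4 217.5   9.1  12.6] [311.72989063 223.70673457]
pred side for head ctr [[310.78174542 223.04621989]] [[311.02203656 217.97700936]] [[310.5437928  228.06609652]]
```

```bash
python3 - <<'E'
from m import *
B=np.array([.475,-.105,0])
go(B+[0,0,.06],YAW); st("over")
bot.line_to(B+[0,0,.002],rate=.1)
bot.move_gripper(.03); st("grip")
bot.line_to(B+[0,0,.12],rate=.2); st("up")
M=fx(-48,0,0)
go(M+[0,0,.12],YAW); st("mouth")
bot.line_to(M+[0,0,.06],rate=.15)
for n in("side","top"): cv2.imwrite(f"pics/{n}3.png",optics.read_camera(n)["img"])
b=crop(cv2.imread("pics/side3.png"),185,110,285,200,4); a=crop(cv2.imread("pics/top3.png"),140,150,240,240,4)
cv2.imwrite("pics/b3.png",np.hstack([a,b])); st()
E
```

```text
over t 8.46 p [ 0.4746 -0.1051  0.0596] w 0.0851 F [0.1 0.8 0.5] g 0.0
grip t 9.68 p [ 0.4754 -0.1051  0.0027] w 0.0391 F [-0.7  0.4  8.3] g 60.6
up t 10.43 p [ 0.4745 -0.1049  0.1193] w 0.0393 F [-0.4  0.3 -2.3] g 60.5
mouth t 11.8 p [0.4951 0.2592 0.1197] w 0.0391 F [ 0.4  0.1 -1.1] g 60.5
 t 12.45 p [0.4955 0.261  0.0611] w 0.0388 F [-1.1  0.3 -1. ] g 60.5
```

View pics/b3.png

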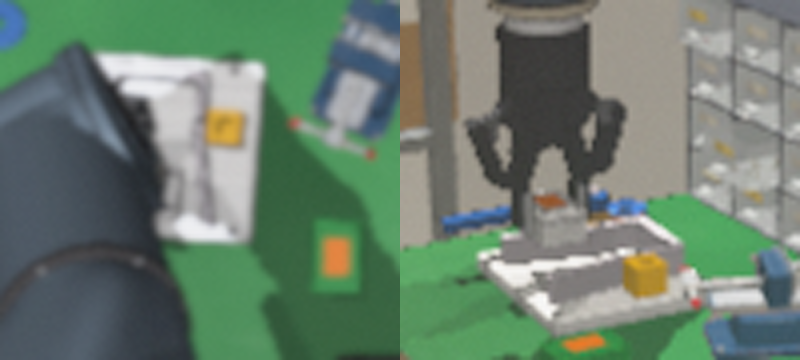

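```bash
python3 - <<'E'
from m import *
M=fx(-48,0,0)
bot.line_to(M+[0,0,.023],rate=.1); st()
bot.line_to(M+[0,0,.0178],rate=.03); st("set")
bot.move_gripper(.085); st("open")
bot.line_to(M+[0,0,.10],rate=.2)
go(fx(-95,0,90),np.pi/2+YAW)
bot.move_gripper(.02)
bot.line_to(fx(-95,0,21),rate=.15); st("behind")
bot.line_to(fx(-85,0,21),rate=.08); st()
x=-85
while x<-12:
    x+=12; bot.line_to(fx(x,0,21),rate=.08); f=Rf.T@bot.get_force(); print(x,f.round(1))
    if np.abs(f).max()>12: break
st()
E
```

```text
t 12.97 p [0.4948 0.2612 0.0232] w 0.0386 F [ 0.5  0.3 -0.1] g 60.5
set t 13.29 p [0.4954 0.2615 0.0187] w 0.0388 F [0.5 0.1 4.3] g 61.0
open t 13.81 p [0.4946 0.2611 0.0177] w 0.0849 F [ 0.5  0.  -0.6] g 0.0
behind t 16.66 p [0.4478 0.2635 0.0213] w 0.0197 F [-0.1  0.3  0.6] g 0.0
 t 16.93 p [0.4588 0.2629 0.0218] w 0.0203 F [0.  0.7 0.4] g 0.0
-73 [ 0.1  0.6 -0. ]
-61 [-0.   0.1 -0.4]
-49 [-0.7  0.1 -0.6]
-37 [-0.1 -0.9 -0.3]
-25 [-0.4  0.   0.1]
-13 [-0.2 -0.3 -0.3]
-1 [-4.2  0.6  0.7]
 t 19.03 p [0.54   0.2593 0.0207] w 0.0196 F [-4.2  0.8  0.7] g 2.4
```

```bash
python3 - <<'E'
from m import *
x=-1
for i in range(8):
    x+=1; bot.line_to(fx(x,0,21),rate=.02); f=Rf.T@bot.get_force(); p=Rf.T@(np.array(bot.get_ee_pos())-F0)*1000; print(x,f.round(1),p.round(1))
    if f[0]<-10: break
bot.line_to(fx(-20,0,21),rate=.1); bot.line_to(fx(-30,0,110),rate=.2)
go([.46,-.05,.17],np.pi/2+YAW)
bot.move_gripper(.06)
d=optics.read_camera("top");e=optics.read_camera("side")
cv2.imwrite("pics/top4.png",d["img"]);cv2.imwrite("pics/side4.png",e["img"])
b=crop(e["img"],185,140,285,215,4); a=crop(d["img"],145,155,245,230,4)
cv2.imwrite("pics/b4.png",np.hstack([a,b])); st()
E
```

```text
0 [-7.1  1.   2.9] [-2.6  0.3 20.7]
1 [-10.5  -0.    6. ] [-2.6  0.3 20.6]
 t 22.27 p [ 0.46   -0.0499  0.17  ] w 0.0602 F [0.4 0.2 0.6] g 0.0
```

View pics/b4.png

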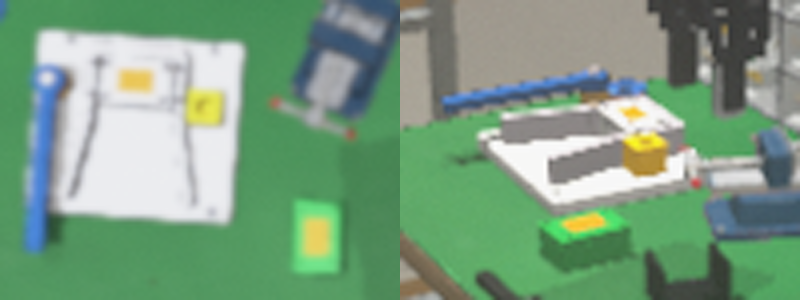

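```bash
python3 - <<'E'
from m import *
from scipy.optimize import least_squares
d=optics.read_camera("top");e=optics.read_camera("side")
T=d["img"].copy();S=e["img"].copy()
lt=cen(big(T,(172,168,186,182),ora)); yt=cen(big(T,(187,172,207,190),yel))
ls=cen(big(S,(236,162,250,173),ora)); ys=big(S,(238,170,256,187),lambda h,s,v:(h>15)&(h<36)&(s>120)&(v>60)); r=cv2.boundingRect((ys*10).astype(np.int32))
print(lt,yt,ls,np.array(r)/10)
L,err=tri(d,lt,e,ls); print("label tri",L,err,"F0:",L-Rf@[.025,0,.044])
print("F0 label top",at_z(d,lt,.044)-Rf@[.025,0,.044],"side",at_z(e,ls,.044)-Rf@[.025,0,.044])
print("F0 yel top",at_z(d,yt,.042)-Rf@[.008,-.058,.042])
# plate edges, subpixel, top view: fit plate outline by maximizing edge gradient along model edges
gT=cv2.GaussianBlur(cv2.cvtColor(T,cv2.COLOR_BGR2HSV)[...,1].astype(np.float32),(0,0),.7)
gS=cv2.GaussianBlur(cv2.cvtColor(S,cv2.COLOR_BGR2HSV)[...,1].astype(np.float32),(0,0),.7)
def fxp(p,P): c,s=np.cos(p[2]),np.sin(p[2]); P=np.asarray(P)/1000; return np.c_[p[0]+c*P[:,0]-s*P[:,1],p[1]+s*P[:,0]+c*P[:,1],P[:,2]]
t=np.linspace(.06,.94,40)
def edge(a,b,n): a,b=np.array(a,float),np.array(b,float); return a+(b-a)*t[:,None],np.tile(n,(40,1))
E=[edge((65,87,16),(65,-83,16),(1,0,0)),edge((65,-83,16),(-85,-83,16),(0,-1,0)),edge((-85,-83,16),(-85,55,16),(-1,0,0))]
P=np.vstack([x for x,_ in E]);N=np.vstack([n for _,n in E])
def cost(p):  # saturation outside minus inside
    i,o=[cv2.remap(gT,*[np.float32(v) for v in proj(d,fxp(p,P+N*k)).T[:,None]],cv2.INTER_LINEAR)[0] for k in(-5,5)]
    return -np.mean(o-i)
from scipy.optimize import minimize
m=minimize(cost,[F0[0],F0[1],YAW],method="Nelder-Mead",options=dict(initial_simplex=[[.5426,.2589,-.046],[.5466,.2589,-.046],[.5426,.2629,-.046],[.5426,.2589,-.06]],xatol=1e-5)); print("plate fit",m.x,np.degrees(m.x[2]),m.fun)
E
```

```text
[178.48658797 174.67340373] [195.55283242 181.41798561] [242.71891988 167.77461375] [240.2 173.   11.1  10.3]
label tri [0.56995324 0.25850271 0.04215284] 0.0006257193712827542 F0: [ 0.54497997  0.25965857 -0.00184716]
F0 label top [5.44365803e-01 2.59569342e-01 4.16333634e-17] side [5.43098645e-01 2.55206388e-01 4.16333634e-17]
F0 yel top [5.43161732e-01 2.60521720e-01 3.46944695e-17]
plate fit [ 0.54377108  0.25692058 -0.05725517] -3.2804798429246538 -89.96281433105469
```

```bash
python3 - <<'E'
from m import *
d=optics.read_camera("top");e=optics.read_camera("side")
S=cv2.imread("pics/side3.png")
o=lambda h,s,v:(h<22)&(s>100)&(v>60)
c=cen(big(S,(214,155,232,165),o)); print(c,"side label at z",at_z(e,c,.0864),"true ~(.4955,.261)", proj(e,[[.4955,.261,.0864]]))
# side2: enclosure on bench at (.475,-.105), label z .028
S=cv2.imread("pics/side2.png")
for o2 in (ora,lambda h,s,v:(h<28)&(s>100)&(v>60)):
  try:
    c=cen(big(S,(270,200,310,250),o2)); print(c,at_z(e,c,.028),proj(e,[[.475,-.105,.028]]))
  except Exception as x: print(x)
E
```

```text
[221.9242873  159.86777898] side label at z [0.49159465 0.25431921 0.0864    ] true ~(.4955,.261) [[222.09303138 159.06573401]]
[276.77424825 219.22389949] [ 0.47999466 -0.1013468   0.028     ] [[275.93607708 220.18228538]]
[276.34053281 220.73437683] [ 0.4742035  -0.10831391  0.028     ] [[275.93607708 220.18228538]]
```

```bash
sed -i 's/^YAW=.*/YAW=np.radians(-2.8); F0=np.array([.5448,.2600,0])/' m.py; python3 - <<'E'
from m import *
P=np.array([.493,-.236,0])
R=go(P+[0,0,.115],0.0); st("hover"); print(R.round(2))
bot.line_to(P+[0,0,.056],rate=.12); st()
bot.move_gripper(.01); st("grip")
bot.line_to(P+[0,0,.125],rate=.12); st("up")
e=optics.read_camera("side"); d=optics.read_camera("top"); cv2.imwrite("pics/side5.png",e["img"]); cv2.imwrite("pics/top5.png",d["img"])
u=proj(e,[bot.get_ee_pos()])[0].astype(int); print(u)
cv2.imwrite("pics/b5.png",np.hstack([crop(e["img"],u[0]-40,u[1]-45,u[0]+40,u[1]+45,5),crop(d["img"],290,160,370,250,5)]))
E
```

```text
hover t 23.37 p [ 0.4931 -0.2348  0.115 ] w 0.0601 F [-1.3 -1.  -0.2] g 0.0
[[-0.  1.  0.]
 [ 1.  0.  0.]
 [ 0.  0. -1.]]
 t 24.01 p [ 0.4933 -0.2356  0.0565] w 0.0601 F [-0.4  0.3  0.7] g 0.0
grip t 24.46 p [ 0.4937 -0.2362  0.0566] w 0.0171 F [ 0.8 -0.1  6.3] g 58.7
up t 25.18 p [ 0.4925 -0.2358  0.1244] w 0.0169 F [-1.1  0.3 -0.6] g 59.0
[311 204]
```

View pics/b5.png

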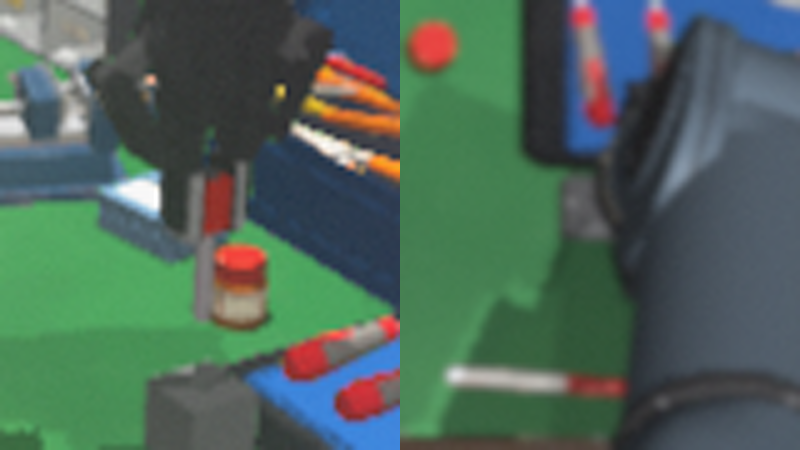

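```bash
python3 - <<'E'
from m import *
H=46.6  # TCP above tip, mm
bot.line_to([.493,-.236,.19],rate=.2)
R=best(fx(-106,100,150),YAW)
bot.movep(fx(-106,100,150),R); st("start")
print(bot.get_joints().round(2))
bot.line_to(fx(-106,98,44.7+H),rate=.15); st("low")
bot.line_to(fx(-106,86,44.7+H),rate=.1); st()
for th in np.arange(0,0.61,.1):
    a=np.array([-np.cos(th),-np.sin(th)]);n=np.array([-np.sin(th),np.cos(th)])
    p=np.array([20,68])+126*a+12*n
    bot.line_to(fx(*p,44.7+H),rate=.08)
    print(round(th,2),(Rf.T@bot.get_force()).round(1))
st()
e=optics.read_camera("side"); d=optics.read_camera("top"); cv2.imwrite("pics/side6.png",e["img"]); cv2.imwrite("pics/top6.png",d["img"])
cv2.imwrite("pics/b6.png",np.hstack([crop(e["img"],185,110,285,200,4),crop(d["img"],140,150,240,240,4)]))
E
```

```text
start t 27.93 p [0.4447 0.3639 0.15  ] w 0.0171 F [-0.2  0.2 -0.2] g 59.0
[-0.61  0.52 -0.24  1.81  0.16  0.84 -0.98]
low t 28.47 p [0.4441 0.3629 0.0916] w 0.0173 F [ 0.   0.8 -0.1] g 59.0
 t 28.73 p [0.4438 0.3506 0.0923] w 0.0172 F [ 0.3  0.3 -0.5] g 58.9
0.0 [-0.1  0.5 -0.5]
0.1 [ 0.5  1.  -1.7]
0.2 [-0.1  1.  -1.4]
0.3 [-0.8 -0.2 -1.2]
0.4 [-0.6  1.  -2. ]
0.5 [-1.4  1.  -0.7]
0.6 [-1.4  1.9 -0.6]
 t 30.83 p [0.4546 0.2707 0.0913] w 0.017 F [-1.3  2.  -0.6] g 58.9
```

View pics/b6.png

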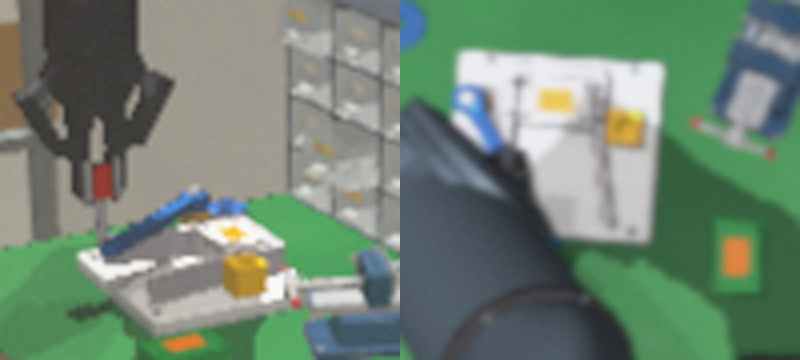

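```bash
python3 - <<'E'
from m import *
H=46.6
for th in [.7,.8,.9,1.,1.1,1.2,1.3,1.4,1.5,np.pi/2]:
    a=np.array([-np.cos(th),-np.sin(th)]);n=np.array([-np.sin(th),np.cos(th)])
    bot.line_to(fx(*(np.array([20,68])+126*a+12*n),44.9+H),rate=.08)
print((Rf.T@bot.get_force()).round(1)); st("over hole")
e=optics.read_camera("side"); cv2.imwrite("pics/side7.png",e["img"])
z=44.9
while z>21:
    z-=2; bot.line_to(fx(8,-58,z+H),rate=.04)
    f=Rf.T@bot.get_force(); p=Rf.T@(np.array(bot.get_ee_pos())-F0)*1000; print(round(z,1),f.round(1),(p-[0,0,H]).round(1))
    if f[2]>8 or np.abs(f).max()>15: print("contact"); break
st()
E
```

```text
[-3.   0.4  0.1]
over hole t 33.97 p [0.5498 0.2016 0.0914] w 0.0175 F [-3.   0.6  0.1] g 59.0
42.9 [-2.2  0.1 -0.8] [  7.5 -57.9  42.7]
40.9 [-3.2 -0.1 -1.2] [  7.8 -58.   40.7]
38.9 [-2.   0.9 -1.2] [  7.9 -58.   38.7]
36.9 [-1.6  0.7 -3. ] [  7.9 -58.   36.7]
34.9 [-2.4  0.7 -1.7] [  7.9 -58.   34.8]
32.9 [-2.6  0.8 -1.8] [  7.9 -58.   32.8]
30.9 [-1.8  0.4 -1.9] [  7.9 -58.   30.7]
28.9 [-2.6  0.3 -1.8] [  7.9 -58.   28.8]
26.9 [-2.5  0.9 -1.5] [  7.9 -58.   26.7]
24.9 [-3.   0.  -1.3] [  7.9 -58.   24.7]
22.9 [-3.5  0.8 -1.7] [  7.9 -58.   22.8]
20.9 [-1.9  1.1 -3.1] [  7.9 -58.   20.7]
 t 37.02 p [0.5499 0.2016 0.0673] w 0.0174 F [-1.8  1.2 -3.1] g 58.8
```

```bash
python3 - <<'E'
from m import *
H=46.6
bot.line_to(fx(8,-58,19.6+H),rate=.03); st("bottom")
bot.move_gripper(.04); st("open")
bot.line_to(fx(8,-58,130),rate=.12)
go([.46,-.02,.2],np.pi/2+YAW); bot.sleep(.3)
e=optics.read_camera("side"); d=optics.read_camera("top")
for n,q in(("top8",d),("side8",e)): cv2.imwrite(f"pics/{n}.png",q["img"])
c=big(e["img"],(230,130,265,185),red); print("head side",cen(c),"pred",proj(e,[fx(8,-58,84)]))
cv2.imwrite("pics/b8.png",np.hstack([crop(e["img"],200,125,280,205,5),crop(d["img"],145,150,225,230,5)])); st()
E
```

```text
bottom t 37.27 p [0.5501 0.2017 0.0667] w 0.0169 F [-3.3 -0.2  5.2] g 59.7
open t 37.62 p [0.5503 0.2016 0.0662] w 0.0399 F [-0.3 -1.2 -0.6] g 0.0
head side [244.61329819 163.09472074] pred [[245.31634801 162.20088853]]
 t 39.68 p [ 0.4601 -0.0197  0.1998] w 0.0401 F [-0.2 -0.2  0.1] g 0.0
```

View pics/b8.png

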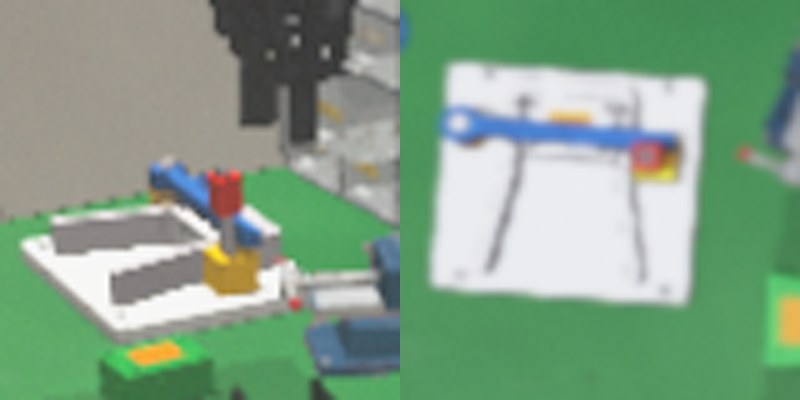

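The side view (left) shows the pin upright in the yellow block, with its head at about pixel (245,163), where a fully lowered pin should appear. The top view (right) shows the blue arm held across the seated enclosure.

```bash
python3 -c "
from plant import bot
print(bot.hand_in())"
```

```text
the job is handed in; nothing more can be done
None
```

The job is handed in at about 40 s: the enclosure was pushed home against the back stop label up, the blue arm is held over it by the pin fully down in the yellow block, and the robot stands clear.

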